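# Press the flask into the spring cradle

### The job

Slide the brass flask along the slotted rail and out of its open end, lift it over to the spring cradle, seat it upright in the ring and press it down until the ring is fully home on its three sleeves. Finish while still holding it pressed fully down with the gripper, since the springs would push it up again. Leave the cast, the plaster block, the jar cap and the wax tray where they are.

Things in the scene. Friction and masses are not known exactly. Their poses are not given: they have to be found in the camera images.
- flask: loose brass flask, 0.25-0.45 kg, 84 mm high. Origin: centre of underside, z up its axis. Foot flange 68 mm across, 8 mm thick (lower edge chamfered 3 mm); body 50 mm across up to a flat shoulder at 52 mm height; above it a cylindrical grip knob 30 mm across, from 52 to 84 mm height. It starts upright in the rail, its underside on the rail's floor
- rail: fixed aluminium T-slot rail, 150 (x, along the slot) x 104 x 23 mm. Origin: centre of underside. Open end (mouth) at its -x, facing the robot within 25 degrees; +x end shut. Floor 4 mm thick; channel 74 mm wide, 14 mm high; two lips 56 mm apart overhang it (undersides 18, tops 23 mm above the worktop) and trap the flask's flange: it leaves only by sliding along -x
- rail_mouth (a point): middle of the rail's open end, at floor height (4 mm above the worktop), 75 mm from the rail's origin along its -x. The flask is clear of the rail once its origin is over 34 mm beyond this point
- cradle: fixed spring cradle: round grey base plate 136 mm across, 5 mm thick, with three upright sleeves (17 mm across, tops 27 mm above the worktop) on which a steel ring is carried by three springs. Origin: centre of the base's underside
- seat (a point): middle of the ring's seat, the level ledge on which the flask's underside stands when seated: 45 mm above the worktop with the ring up, 31 mm fully down; moves with the ring. The ring's wall stands 10 mm above the ledge, 73 mm inside and 88 mm outside diameter; its ears reach 63 mm from the axis
- cradle_ring (a joint): how far the ring is pressed down, m: 0 up, 0.014 fully down with its three ears on the sleeves (hard stop). The springs push up with about 5 N at 0, so the flask's own weight does not sink it, and about 13.4 N at 0.014
- cast_white: loose white plaster dental cast, half-round, 60x77x26 mm; origin under its centre. Bystander
- plaster_block: loose cream plaster block 46x52x36 mm; origin under its centre. Bystander
- jar_cap: loose upturned white screw cap, 60 mm across, 20 mm high; origin under its centre. Bystander
- wax_tray: loose shallow black tray of wax, 62x98x25 mm; origin under its centre. Bystander
Mind the look-alikes: they are no part of the job. Several things have the shape of the rail; the one meant has the colours described above.

How it is judged:
By the outcome, as a careful person would: the job done as asked, in the order asked, and still so for the second after the job is handed in, while the arm keeps its last pose, push and grip.
It also fails if it takes over 45 s, if anything falls off the work surface, if the arm or the gripper's body presses on something with over 40 N, if the wrist force passes 120 N, or if a joint passes its speed limit or range.

### The arm

A 7-joint arm with a two-finger parallel gripper is mounted at the origin on a cart in front of the work surface, level with it; the furniture and walls round the work are solid. World frame = base frame: x ahead of the robot, y to its left, z up, the work surface at z = 0. Lengths are in m, angles in rad, forces in N, time in s.
With the tool pointing down it reaches from about 0.425 to 1.025 m from the base axis. Payload 9.4 kg.
Tool frame: the origin (TCP) lies on the centre line of the jaws, within the pads' length; the fingertips stand 17 mm ahead of it and the grasp point (between the pads) lies 2 mm behind it; z points along the fingers, y is the line along which they close (so a half turn about z gives the same grasp; the last joint's range is limited). The gripper opens to 85 mm and grips with 20 to 120 N. Pads are 22 mm wide; open, the fingers measure 114 mm over their backs; the gripper's body (76 mm by 85 mm) begins 54 mm behind the grasp point. The pads swing forward as they close: fully open they stand 13 mm farther back than shut.
Start: joints at [1.071, 0.599, -0.003, 1.599, 0.002, 0.943, -0.08], TCP at [0.297, -0.661, 0.248] pointing down, gripper open.
Joint ranges: [-2.57, 2.57], [-0.35, 1.97], [-1.29, 1.29], [0.11, 2.56], [-1.05, 4.19], [0.11, 1.86], [-2.63, 2.63]. Speed limits (rad/s): [2.22, 2.22, 3.01, 3.01, 3.14, 3.14, 3.14].

### API

Orientations are given as [roll, pitch, yaw] about the fixed x, y, z axes, in that order (R = Rz(yaw) Ry(pitch) Rx(roll)).
In Python, from workcell import arm gives the robot as it stands. The module is installed in compiled form; this text tells all that it offers.
- The arm moves only by the tool jog_arm, never from a script. Its argument "motion" is a list of rows, each an object of numbers: "dx", "dy", "dz": the shift along the world's x, y, z in mm; "turn": the turn about the world's z in rad. A call has 1 to 5 rows; each row is the pose to reach, as a shift and turn from the pose commanded when the call began; what a row does not reach only later rows make up. A row lasts 1/8 s, in which the tool goes at most 62.5 mm and 10.7 degrees, less where a joint would pass 70% of its speed; a pose out of reach is approached as far as the arm can. A call with a gripper value outside its range is refused whole. "claw" is the finger opening in mm, from 0 to 85.4, set as the call begins (left out, the last holds). The fingers move at their own pace and stop on an object; the grip force is fixed at half the most. Time passes only in rows, so rows that repeat a pose let the fingers close. It gives the time, the measured TCP pose, the force, the opening and the grip force at its end, in the units of the state.
- arm.sense(): the state, without advancing time (a new reading comes with each control period).
- arm.read_camera(name): name is "side" or "top" or "wrist"; returns the picture (480x640x3 uint8, red, green, blue); there is no depth.
- arm.camera_info(name): a dict with "fx", "fy", "cx", "cy" (pixels), "rvec" (rotation vector, rad) and "tvec" (3), from world to camera coordinates, as OpenCV has them. Camera axes: x right, y down, z forward; pixel columns grow to the right and rows downward; lengths in m; the calibration is good to about 2 mm. A picture is of the moment at which its call begins: read the wrist's pose just before it. camera_info takes no time and is no camera call; for the wrist camera it gives the pose at the moment of the call.
- arm.sign_off(): hands the job in; it is judged then, once.
The state is a dict: "time_s": time; "joint_pos": joint angles; "joint_vel": joint speeds; "tau": joint torques, N m; "ee_pos": TCP position; "tool_rot": TCP orientation; "contact_force": force on the tool from outside, world axes, zero at the start; "wrist_torque": the same for the moment, N m; "grip_width": opening from 0.0 (shut) to 1.0 (fully open); "finger_force": force on a finger pad.
Only numpy, scipy, OpenCV 4.12 (cv2) and the standard library are available. Lean on these libraries where they do the work, as an engineer would, in place of code of your own. Each camera call takes 0.05 s, during which the arm holds its last target. There are 200 camera calls.

## Working session

There is one attempt and no reset: what is moved stays moved. The work goes in short steps, Python scripts to look and compute and a tool call to move; the robot and the scene stay as the last step left them, time stands still between calls to the robot, and variables do not carry over. Pictures are saved under pics/ and viewed, at most 10 in all, crops included, and the job is handed in when it is done.

Besides the shell and the picture viewer there is one more tool, called after "Emit:" as name(argument=value, ...) on one line, values as JSON. jog_arm: Moves the arm, as the interface text tells. Its arguments: {"type":"object","properties":{"motion":{"type":"array","items":{"type":"object","properties":{"dx":{"type":"number"},"dy":{"type":"number"},"dz":{"type":"number"},"turn":{"type":"number"}}}},"claw":{"type":"number"}},"required":["motion"]}

```bash
mkdir -p pics; cat > h.py <<'E'
import numpy as np, cv2
from workcell import arm
def ray(c,uv):
    R=cv2.Rodrigues(np.array(c["rvec"],float))[0]; t=np.array(c["tvec"],float).reshape(3)
    d=R.T@np.array([(uv[0]-c["cx"])/c["fx"],(uv[1]-c["cy"])/c["fy"],1.]); return -R.T@t,d
def onz(c,uv,z):
    o,d=ray(c,uv); return o+d*(z-o[2])/d[2]
def proj(c,p):
    R=cv2.Rodrigues(np.array(c["rvec"],float))[0]; q=R@np.array(p,float)+np.array(c["tvec"],float).reshape(3)
    return c["fx"]*q[0]/q[2]+c["cx"],c["fy"]*q[1]/q[2]+c["cy"]
def snap(n,f):
    c=arm.camera_info(n); im=np.array(arm.read_camera(n)); cv2.imwrite(f"pics/{f}.png",im[:,:,::-1]); return c,im
E
python3 - <<'E'
from h import *
for n in("top","side"):
    c,im=snap(n,n+"0"); print(n,c,onz(c,(320,240),0))
s=arm.sense(); print(s["time_s"],s["ee_pos"],s["tool_rot"],s["contact_force"])
E
```

```text
top {'fx': 488.4925885215606, 'fy': 488.4925885215606, 'cx': 320.2699146438164, 'cy': 240.60658099843823, 'rvec': array([ 2.05915628, -2.16309528,  0.23686084]), 'tvec': array([-0.08648073,  0.55828467,  1.39815613])} [ 0.56849033 -0.11395282  0.        ]
side {'fx': 461.89409857563265, 'fy': 461.89409857563265, 'cx': 322.25431016220307, 'cy': 235.7086334333297, 'rvec': array([ 0.31398025, -2.58596257,  1.51429961]), 'tvec': array([0.51200234, 0.17271335, 1.50542926])} [ 0.58393159 -0.18865228  0.        ]
0.1 [ 0.29726402 -0.6607975   0.24747677] [-3.14015495e+00  1.50180744e-04  4.22793663e-01] [0.38239735 0.36150084 0.08680335]
```

View pics/top0.png

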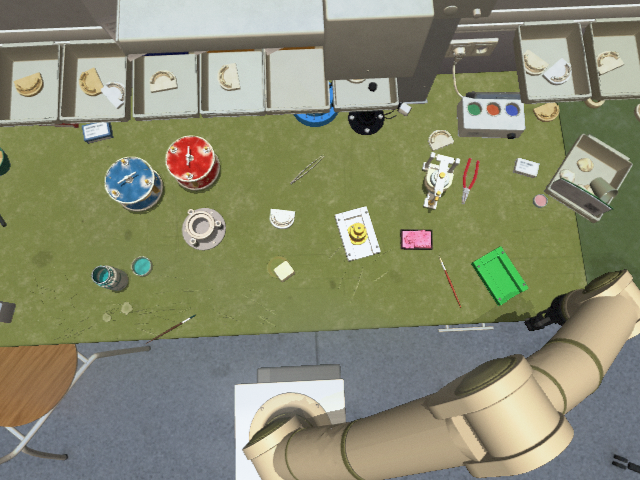

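View pics/side0.png

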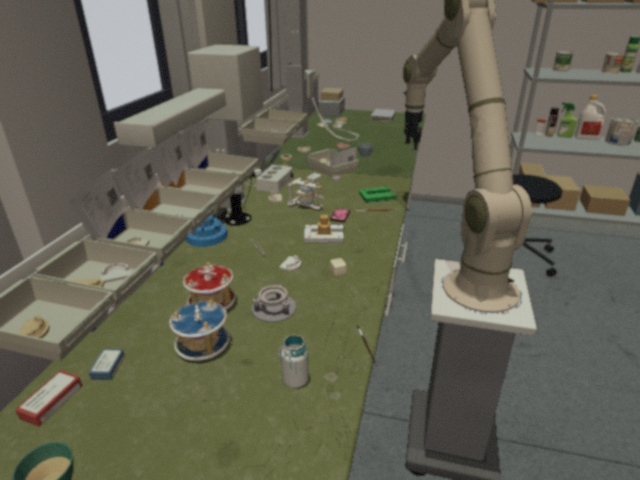

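Top view: the aluminium rail with the brass flask is at (358,235) and the cradle at (204,230). Rail-shaped candidates are the white/silver one (358,235), the green one (500,275) and the pink one (416,239). Only the first has the right colour and a brass flask in it. I'll confirm in an enlarged crop and measure.

```bash
python3 - <<'E'
from h import *
im=cv2.imread("pics/top0.png"); c=arm.camera_info("top")
a=cv2.resize(im[195:275,320:400],None,fx=5,fy=5,interpolation=cv2.INTER_CUBIC)
b=cv2.resize(im[190:270,165:245],None,fx=5,fy=5,interpolation=cv2.INTER_CUBIC)
cv2.imwrite("pics/crop.png",np.hstack([a,b]))
hsv=cv2.cvtColor(im,cv2.COLOR_BGR2HSV)
def roi(m,u0,u1,v0,v1):
    o=np.zeros_like(m); o[v0:v1,u0:u1]=m[v0:v1,u0:u1]; return o
w=roi(((hsv[...,1]<45)&(hsv[...,2]>120)).astype(np.uint8),325,392,200,270)
y=roi(((hsv[...,1]>110)&(hsv[...,0]<32)&(hsv[...,2]>60)).astype(np.uint8),340,376,215,250)
m=cv2.morphologyEx(w,cv2.MORPH_OPEN,np.ones((3,3)))
r=cv2.minAreaRect(cv2.findNonZero(m)); bx=cv2.boxPoints(r)
P=np.array([onz(c,p,.023) for p in bx]); print("rail",r,P[:,:2].round(4),P.mean(0))
for i in range(4):
    d=P[(i+1)%4]-P[i]; print(np.hypot(*d[:2]),np.degrees(np.arctan2(d[1],d[0])))
ys=cv2.findNonZero(y); print("brass",cv2.minEnclosingCircle(ys))
g=roi(((hsv[...,1]<70)&(hsv[...,2]>60)).astype(np.uint8),175,232,200,256)
ct=max(cv2.findContours(g,0,1)[0],key=cv2.contourArea); print("cradle",cv2.fitEllipse(ct),onz(c,cv2.fitEllipse(ct)[0],.003))
E
```

```text
rail ((357.0405578613281, 233.2567596435547), (49.7740364074707, 33.89339828491211), 72.89727020263672) [[ 0.6424 -0.1595]
 [ 0.6696 -0.2621]
 [ 0.5168 -0.2962]
 [ 0.4909 -0.1956]] [ 0.57992711 -0.22838956  0.023     ]
0.10613954364665712 -75.15035894676885
0.1565482498660276 -167.4123577869365
0.10388738815467664 104.44984893488324
0.1557508202431816 13.405925601451168
brass ((356.9285583496094, 233.5), 10.70247745513916)
cradle ((203.17823791503906, 228.32379150390625), (42.190757751464844, 43.6292610168457), 76.96461486816406) [0.62289995 0.24838017 0.003     ]
```

View pics/crop.png

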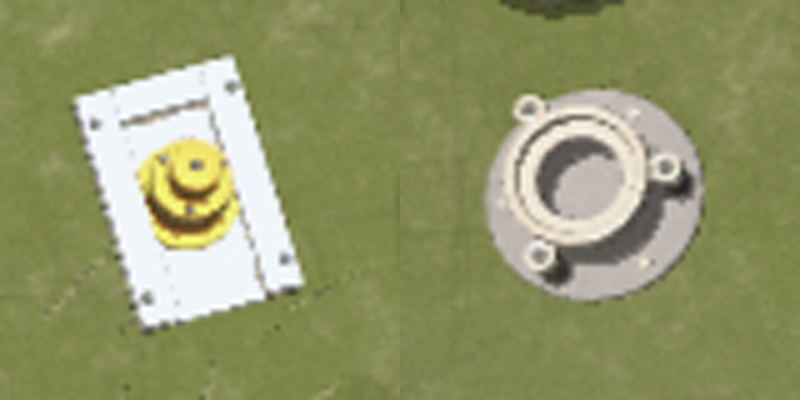

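The crop confirms it: the aluminium rail has its shut end at the upper left and its mouth facing the robot. The knob is at pixel (358.4,228.6), and the rail corners are at (335,214), (367,206), (380,252) and (349,261). The cradle ring is at right.

```bash
python3 - <<'E'
from h import *
c=arm.camera_info("top"); print(onz(c,(358.4,228.6),.088), onz(c,(204,229),.005), onz(c,(165+585/5,190+179/5),.055))
P=np.array([onz(c,p,.023) for p in [(335,214.4),(366.6,206.4),(380.4,252),(349,261.4)]]);print(P,P.mean(0))
for a,b in((3,0),(2,1)): d=P[b]-P[a];print(np.arctan2(d[1],d[0]))
e=arm.camera_info("wrist"); print(e["fx"],ray(e,(320,240)))
E
```

```text
[ 0.57799578 -0.22739371  0.088     ] [0.62009121 0.2453601  0.005     ] [ 0.60582632 -0.00089016  0.055     ]
[[ 0.64234995 -0.16411574  0.023     ]
 [ 0.66331487 -0.26381765  0.023     ]
 [ 0.51702329 -0.2957833   0.023     ]
 [ 0.49269463 -0.19830668  0.023     ]] [ 0.57884568 -0.23050584  0.023     ]
0.22460961017522083
0.21512522881592092
371.55949235835266 (array([ 0.35758068, -0.63363121,  0.37353845]), array([-0.24941727, -0.09820562, -0.96349328]))
```

Emit:
jog_arm(motion=[{"dx":35,"dy":50},{"dx":70,"dy":100},{"dx":105,"dy":150},{"dx":140,"dy":200},{"dx":175,"dy":250}], claw=60)

```text
invalid input at $.motion[0]: expected keys dx, dy, dz, turn
```

Emit:
jog_arm(motion=[{"dx":35,"dy":50,"dz":0,"turn":-0.05},{"dx":70,"dy":100,"dz":0,"turn":-0.1},{"dx":105,"dy":150,"dz":0,"turn":-0.15},{"dx":140,"dy":200,"dz":0,"turn":-0.2},{"dx":175,"dy":250,"dz":0,"turn":-0.2}], claw=60)

```text
time_s: 0.72
ee_pos: [0.4733, -0.4093, 0.248]
tool_rot: [-3.141, 0.0, 0.222]
contact_force: [1.1, -0.4, -0.5]
grip_width: 0.699
finger_force: 0.0
```

Emit:
jog_arm(motion=[{"dx":25,"dy":50,"dz":0,"turn":0},{"dx":45,"dy":95,"dz":0,"turn":0},{"dx":60,"dy":130,"dz":0,"turn":0},{"dx":60,"dy":130,"dz":0,"turn":0},{"dx":60,"dy":130,"dz":0,"turn":0}])

```text
time_s: 1.35
ee_pos: [0.5321, -0.2817, 0.2481]
tool_rot: [3.141, 0.001, 0.223]
contact_force: [0.1, -0.4, -0.0]
grip_width: 0.701
finger_force: 0.0
```

```bash
python3 - <<'E'
from h import *
c,im=snap("wrist","w1"); s=arm.sense(); print(s["ee_pos"],s["tool_rot"],s["time_s"],s["grip_width"])
print(proj(c,(.578,-.2274,.088)))
E
```

```text
[ 0.53185759 -0.28227059  0.24813984] [3.14124211e+00 6.66437868e-04 2.21416175e-01] 1.4 0.7053864235146045
(np.float64(267.24807470161994), np.float64(149.70537211366343))
```

View pics/w1.png

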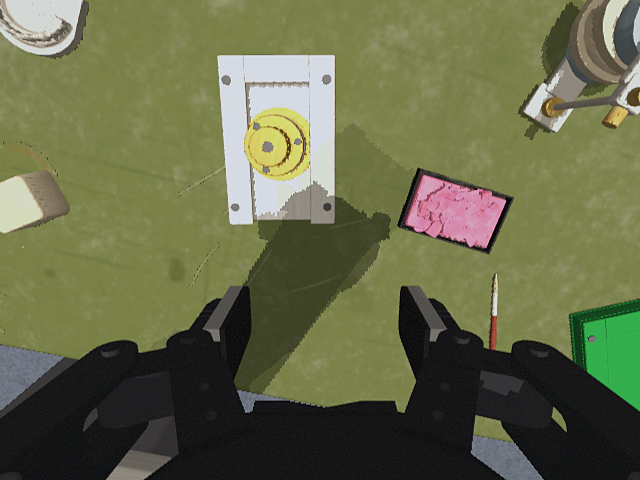

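The wrist view shows the flask knob centre at (268,147). The rail's top screws are at (226,79), (326,79), (235,207) and (327,207), and the slot runs down towards the robot.

```bash
python3 - <<'E'
from h import *
c=arm.camera_info("wrist")
print(onz(c,(268,147),.088))
P=np.array([onz(c,p,.023) for p in [(226,79),(326,79),(235.5,207),(327,207)]]);print(P,P.mean(0))
for a,b in((2,0),(3,1),(1,0),(3,2)): d=P[b]-P[a];print(np.arctan2(d[1],d[0]),np.hypot(*d[:2]))
E
```

```text
[ 0.57987848 -0.22826062  0.088     ]
[[ 0.62511972 -0.17295073  0.023     ]
 [ 0.64435609 -0.25852284  0.023     ]
 [ 0.51436779 -0.19903765  0.023     ]
 [ 0.53355853 -0.28452699  0.023     ]] [ 0.57935053 -0.22875955  0.023     ]
0.2313271626937808 0.1137827556028674
0.23052733490857363 0.11380823795079924
1.7919177688796881 0.0877076001866957
1.7916167582574145 0.08761684160506167
```

Emit:
jog_arm(motion=[{"dx":30,"dy":35,"dz":0,"turn":0},{"dx":47.5,"dy":53,"dz":-40,"turn":0},{"dx":47.5,"dy":53,"dz":-90,"turn":0},{"dx":47.5,"dy":53,"dz":-140,"turn":0},{"dx":47.5,"dy":53,"dz":-168,"turn":0}])

```text
time_s: 2.02
ee_pos: [0.5784, -0.2295, 0.0776]
tool_rot: [-3.141, 0.003, 0.221]
contact_force: [-0.4, -0.2, 0.4]
grip_width: 0.7
finger_force: 0.0
```

Emit:
jog_arm(motion=[{"dx":0,"dy":0,"dz":0,"turn":0},{"dx":0,"dy":0,"dz":0,"turn":0},{"dx":0,"dy":0,"dz":0,"turn":0},{"dx":0,"dy":0,"dz":0,"turn":0},{"dx":0,"dy":0,"dz":0,"turn":0}], claw=20)

```text
time_s: 2.65
ee_pos: [0.5801, -0.2282, 0.0808]
tool_rot: [3.141, -0.001, 0.223]
contact_force: [0.5, 0.6, -3.1]
grip_width: 0.33
finger_force: 59.3
```

Emit:
jog_arm(motion=[{"dx":-10,"dy":-2.3,"dz":0,"turn":0},{"dx":-25,"dy":-5.7,"dz":0,"turn":0},{"dx":-40,"dy":-9.2,"dz":0,"turn":0},{"dx":-50,"dy":-11.5,"dz":0,"turn":0},{"dx":-50,"dy":-11.5,"dz":0,"turn":0}])

```text
time_s: 3.28
ee_pos: [0.528, -0.2403, 0.0804]
tool_rot: [-3.141, 0.002, 0.221]
contact_force: [-1.0, -0.2, 1.8]
grip_width: 0.332
finger_force: 60.6
```

Emit:
jog_arm(motion=[{"dx":-15,"dy":-3.4,"dz":0,"turn":0},{"dx":-35,"dy":-8,"dz":0,"turn":0},{"dx":-55,"dy":-12.6,"dz":0,"turn":0},{"dx":-75,"dy":-17.2,"dz":0,"turn":0},{"dx":-75,"dy":-17.2,"dz":0,"turn":0}])

```text
time_s: 3.9
ee_pos: [0.452, -0.2576, 0.0801]
tool_rot: [-3.141, 0.002, 0.22]
contact_force: [0.3, 0.3, -2.5]
grip_width: 0.326
finger_force: 60.1
```

```bash
python3 - <<'E'
from h import *
c,im=snap("top","t2"); s=arm.sense(); print(s["ee_pos"],s["tool_rot"],s["contact_force"])
cv2.imwrite("pics/t2c.png",cv2.resize(im[190:300,310:420,::-1],None,fx=5,fy=5,interpolation=cv2.INTER_CUBIC))
E
```

```text
[ 0.45380658 -0.2573598   0.08024965] [-3.14130337e+00  6.83357461e-04  2.21324717e-01] [ 0.95633168 -0.90629404 -3.64140967]
```

View pics/t2c.png

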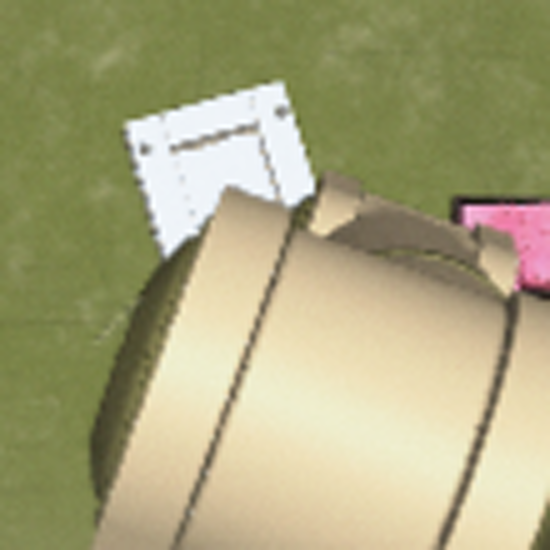

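The crop shows the rail's slot empty where it is visible; the arm hides the mouth. The flask has travelled 130 mm, so it is clear, and I'll lift it.

Emit:
jog_arm(motion=[{"dx":0,"dy":0,"dz":25,"turn":0},{"dx":0,"dy":0,"dz":65,"turn":0},{"dx":0,"dy":0,"dz":110,"turn":0},{"dx":5,"dy":35,"dz":150,"turn":0},{"dx":20,"dy":80,"dz":165,"turn":0}])

```text
time_s: 4.58
ee_pos: [0.4758, -0.177, 0.2478]
tool_rot: [3.139, -0.003, 0.22]
contact_force: [0.6, 0.0, -4.3]
grip_width: 0.332
finger_force: 60.3
```

Emit:
jog_arm(motion=[{"dx":10,"dy":50,"dz":0,"turn":0},{"dx":20,"dy":105,"dz":0,"turn":0},{"dx":30,"dy":160,"dz":0,"turn":0},{"dx":40,"dy":215,"dz":0,"turn":0},{"dx":50,"dy":265,"dz":0,"turn":0}])

```text
time_s: 5.2
ee_pos: [0.5252, 0.0907, 0.2454]
tool_rot: [-3.141, -0.001, 0.224]
contact_force: [1.0, -0.9, -4.2]
grip_width: 0.327
finger_force: 60.2
```

Emit:
jog_arm(motion=[{"dx":0,"dy":50,"dz":0,"turn":0},{"dx":0,"dy":90,"dz":0,"turn":0},{"dx":0,"dy":120,"dz":0,"turn":0},{"dx":0,"dy":130,"dz":0,"turn":0},{"dx":0,"dy":130,"dz":0,"turn":0}])

```text
time_s: 5.82
ee_pos: [0.5249, 0.2183, 0.2451]
tool_rot: [3.141, 0.0, 0.224]
contact_force: [-0.1, -0.4, -3.0]
grip_width: 0.331
finger_force: 60.2
```

```bash
python3 - <<'E'
from h import *
c,im=snap("wrist","w3"); s=arm.sense(); print(s["ee_pos"],s["tool_rot"],s["time_s"],s["contact_force"])
print(proj(c,(.62,.246,.055)))
E
```

```text
[0.52494991 0.21717672 0.24512543] [3.14089568e+00 5.32298517e-04 2.22401176e-01] 5.875 [ 0.58094919  0.06555249 -3.84801613]
(np.float64(316.9440237797962), np.float64(94.20682145305582))
```

View pics/w3.png

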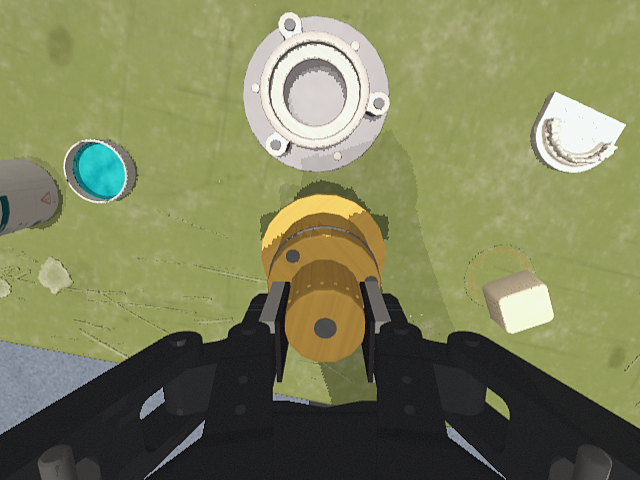

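The flask hangs upright in the jaws, with its knob top at about (325,328). The cradle base is centred near (316,93), with the ring up.

```bash
python3 - <<'E'
from h import *
c=arm.camera_info("wrist"); im=cv2.imread("pics/w3.png"); hsv=cv2.cvtColor(im,cv2.COLOR_BGR2HSV)
z=arm.sense()["ee_pos"][2]
def big(m,u0,u1,v0,v1):
    o=np.zeros(m.shape,np.uint8); o[v0:v1,u0:u1]=m[v0:v1,u0:u1]
    o=cv2.morphologyEx(o,cv2.MORPH_OPEN,np.ones((3,3)))
    return max(cv2.findContours(o,0,1)[0],key=cv2.contourArea).reshape(-1,2)
def circ(pts,zz):
    W=np.array([onz(c,p,zz)[:2] for p in pts]); 
    for _ in range(4):
        A=np.c_[2*W,np.ones(len(W))]; x=np.linalg.lstsq(A,(W**2).sum(1),rcond=None)[0]
        r=np.sqrt(x[2]+x[0]**2+x[1]**2); e=abs(np.hypot(*(W-x[:2]).T)-r); W=W[e<max(.0012,np.median(e)*2)]
    return x[:2].round(4),round(r,4),len(W)
print("base",circ(big(hsv[...,1]<60,235,400,5,180),.005))
v=hsv[...,2]; g=big(hsv[...,1]<60,235,400,5,180)
print([im[93,u].tolist() for u in (250,266,280,300,316,340,365,380)])
# ring outer: bright cream vs grey plate
b=big(v>210,258,374,28,156); print("ringtop",circ(b,.055),b.min(0),b.max(0))
# brass: flange and knob-top
y=big((hsv[...,1]>110)&(hsv[...,0]<28)&(v>60),255,392,180,366)
fl=y[y[:,1]<235]; print("flange",circ(fl,z-.076+.008))
kn=y[y[:,1]>345]; print("knob",circ(kn,z+.0075),"spot",onz(c,(325,328),z+.0075),"tcp",arm.sense()["ee_pos"])
E
```

```text
base (array([0.6218, 0.2472]), np.float64(0.0673), 392)
[[202, 204, 210], [244, 254, 246], [237, 247, 244], [208, 209, 216], [209, 211, 218], [207, 209, 216], [226, 238, 244], [227, 241, 246]]
ringtop (array([0.6241, 0.2476]), np.float64(0.0444), 369) [258  28] [373 155]
flange (array([0.5292, 0.2191]), np.float64(0.0332), 137)
knob (array([0.5261, 0.2174]), np.float64(0.0139), 68) spot [0.52578797 0.21731231 0.25262543] tcp [0.52494991 0.21717672 0.24512543]
```

Emit:
jog_arm(motion=[{"dx":45,"dy":15,"dz":0,"turn":0},{"dx":85,"dy":26,"dz":-20,"turn":0},{"dx":96,"dy":29,"dz":-60,"turn":0},{"dx":96,"dy":29,"dz":-100,"turn":0},{"dx":96,"dy":29,"dz":-100,"turn":0}])

```text
time_s: 6.5
ee_pos: [0.6194, 0.2444, 0.1423]
tool_rot: [3.139, 0.007, 0.221]
contact_force: [-0.3, -0.4, -2.3]
grip_width: 0.33
finger_force: 60.1
```

```bash
python3 - <<'E'
from h import *
c,im=snap("side","s4"); s=arm.sense(); print(s["ee_pos"],s["tool_rot"],s["time_s"],s["contact_force"])
u,v=map(int,proj(c,(.622,.247,.07))); print(u,v)
a=cv2.resize(im[v-50:v+40,u-60:u+60,::-1],None,fx=5,fy=5,interpolation=cv2.INTER_CUBIC)
cv2.imwrite("pics/s4c.png",a)
E
```

```text
[0.62064554 0.24523572 0.14457537] [3.14032017e+00 2.85379128e-03 2.21189847e-01] 6.55 [ 0.92433648  0.48323562 -2.66350284]
272 288
```

View pics/s4c.png

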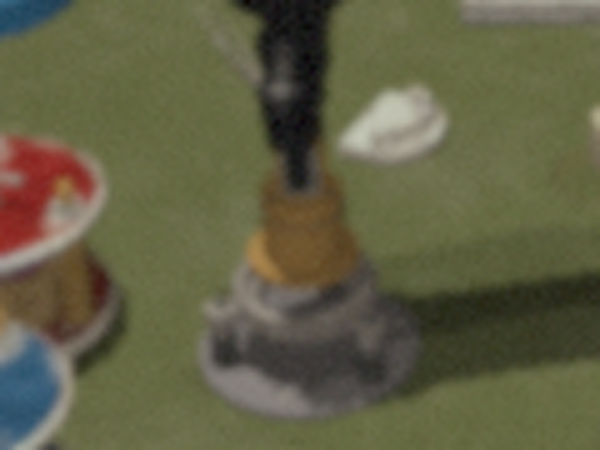

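The flask hangs just above the ring, with the flange centre at about (304,265) and the ring at about (305,290) in the crop, so it is aligned within 1–2 mm. I'll descend gently and watch the force.

Emit:
jog_arm(motion=[{"dx":0,"dy":1,"dz":-5,"turn":0},{"dx":0,"dy":1,"dz":-9,"turn":0},{"dx":0,"dy":1,"dz":-13,"turn":0},{"dx":0,"dy":1,"dz":-17,"turn":0},{"dx":0,"dy":1,"dz":-17,"turn":0}])

```text
time_s: 7.18
ee_pos: [0.6207, 0.2481, 0.128]
tool_rot: [3.141, 0.001, 0.223]
contact_force: [-0.0, -0.3, -3.5]
grip_width: 0.333
finger_force: 60.1
```

Emit:
jog_arm(motion=[{"dx":0,"dy":0,"dz":-3,"turn":0},{"dx":0,"dy":0,"dz":-6,"turn":0},{"dx":0,"dy":0,"dz":-8,"turn":0},{"dx":0,"dy":0,"dz":-8,"turn":0},{"dx":0,"dy":0,"dz":-8,"turn":0}])

```text
time_s: 7.8
ee_pos: [0.6212, 0.2482, 0.1205]
tool_rot: [-3.142, -0.0, 0.223]
contact_force: [-0.6, -0.8, 2.3]
grip_width: 0.328
finger_force: 60.8
```

Emit:
jog_arm(motion=[{"dx":0,"dy":0,"dz":-3,"turn":0},{"dx":0,"dy":0,"dz":-6,"turn":0},{"dx":0,"dy":0,"dz":-9,"turn":0},{"dx":0,"dy":0,"dz":-11,"turn":0},{"dx":0,"dy":0,"dz":-11,"turn":0}])

```text
time_s: 8.43
ee_pos: [0.6215, 0.2483, 0.1097]
tool_rot: [-3.141, -0.001, 0.223]
contact_force: [-0.6, -0.7, 7.3]
grip_width: 0.334
finger_force: 61.4
```

Emit:
jog_arm(motion=[{"dx":0,"dy":0,"dz":-1,"turn":0},{"dx":0,"dy":0,"dz":-2,"turn":0},{"dx":0,"dy":0,"dz":-2,"turn":0},{"dx":0,"dy":0,"dz":-2,"turn":0},{"dx":0,"dy":0,"dz":-2,"turn":0}])

```text
time_s: 9.05
ee_pos: [0.6216, 0.2484, 0.108]
tool_rot: [-3.141, -0.002, 0.223]
contact_force: [-1.8, -0.7, 9.6]
grip_width: 0.329
finger_force: 61.5
```

Emit:
jog_arm(motion=[{"dx":0,"dy":0,"dz":-1,"turn":0},{"dx":0,"dy":0,"dz":-2,"turn":0},{"dx":0,"dy":0,"dz":-2,"turn":0},{"dx":0,"dy":0,"dz":-2,"turn":0}])

```text
time_s: 9.55
ee_pos: [0.622, 0.2487, 0.107]
tool_rot: [-3.141, -0.003, 0.223]
contact_force: [-1.7, -1.5, 16.6]
grip_width: 0.329
finger_force: 62.5
```

Emit:
jog_arm(motion=[{"dx":0,"dy":0,"dz":-1,"turn":0},{"dx":0,"dy":0,"dz":-1,"turn":0},{"dx":0,"dy":0,"dz":-1,"turn":0}])

```text
time_s: 9.93
ee_pos: [0.6222, 0.2488, 0.1069]
tool_rot: [-3.141, -0.004, 0.223]
contact_force: [-3.4, -1.6, 23.6]
grip_width: 0.334
finger_force: 63.3
```

```bash
python3 - <<'E'
from h import *
c,im=snap("side","s5"); d,iw=snap("wrist","w5"); s=arm.sense(); print(s["ee_pos"],s["tool_rot"],s["time_s"],s["contact_force"])
u,v=272,288
a=cv2.resize(im[v-50:v+40,u-40:u+40,::-1],(400,450),interpolation=cv2.INTER_CUBIC)
cv2.imwrite("pics/s5c.png",np.hstack([a,cv2.resize(iw[60:480,135:508,::-1],(400,450))]))
E
```

```text
[0.62220328 0.24880841 0.10688463] [-3.14085115 -0.0035221   0.22294552] 10.025 [-2.91056    -1.03260524 23.48619171]
```

View pics/s5c.png

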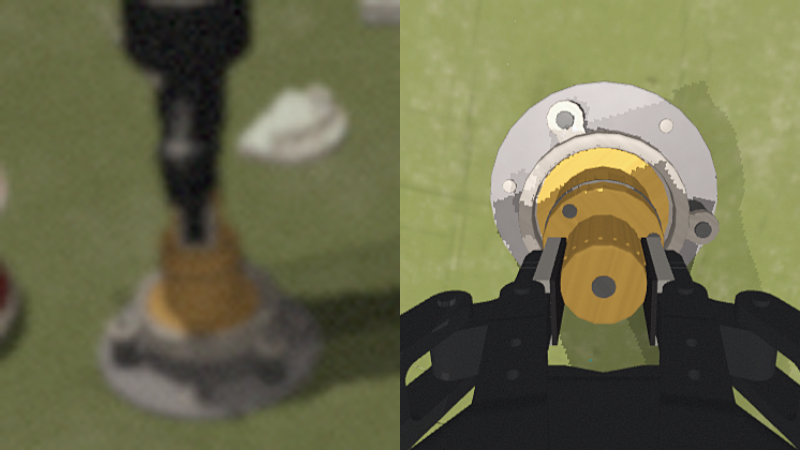

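The flask is seated inside the ring wall (right half, flange around (600,200)) and the ring is down on its sleeves (left half). The position no longer changes while the force rises, so it is on the hard stop.

```bash
python3 -c "
from workcell import arm
print(arm.sign_off())"
```

```text
the job is handed in; nothing more can be done
None
```

The flask is out of the rail, seated upright in the ring and held pressed against the hard stop with about 23 N; I handed the job in at about 10 s on the robot clock.

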